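# Dock the spray bottle in the rack before the spin

### The job

The washer under this worktop is about to spin and its shaking makes bottles walk. Push the spray bottle that was left on the bare worktop in front of the wire bottle rack into its empty bay, all the way in, gently and with the fingertips low on its body so that it slides upright without tipping, then push the rack's gate fully shut across the front. Grasp and lift nothing, leave the bottle that is already racked standing in its bay, do not disturb the brush, the reel or the peg, and finish clear of everything.

Things in the scene. Friction and masses are not known exactly. Their poses are not given: they have to be found in the camera images.
- rack: Low white wire rack, two bays side by side, screwed to the worktop. Origin: middle of the rack, on the worktop; x points into the rack (open front to back), y to its left. No floor: bottles slide in along the worktop. Outline x = -55 to +40 mm (screwed foot tabs behind to +57), y = -92 to +92; 7 mm wires at heights 22 and 56 mm; 11 mm front posts, 62 mm high, at x = -50, y = +-88 mm.
- left_bay (a point): Centre of the left bay, the empty one, on the worktop (rack x = 0, y = +44 mm). Each bay is 81 mm wide between the wires of the side (y = +-88 mm) and of the divider (y = 0), which start at x = -50 mm; the back rail's inner face is at x = +32 mm. A bottle fully in touches it, its foot's centre then within a few mm of this point.
- right_bay (a point): Centre of the right bay on the worktop (rack x = 0, y = -44 mm), beside the gate's hinge. It already holds the other bottle.
- amber_foot (a point): Centre of the round foot of the amber (brownish pink) trigger spray bottle, on its axis. Straight-sided body 69 mm in diameter, 206 mm tall over the black trigger head, about 0.42 kg; the nozzle reaches 49 mm from the axis above 145 mm. Friction on the worktop 0.5 to 0.72: push below 35 mm, higher up it rocks or tips. Either this or the clear bottle was left out; the other is in the right bay.
- amber_spray: The amber spray bottle as a body; its z axis is the bottle's axis (upright when z points up). Its origin lies 10 mm from the axis; use amber_foot for its place.
- clear_foot (a point): Centre of the round foot of the clear (pale) trigger spray bottle, on its axis. Straight-sided body 61 mm in diameter, 190 mm tall over the black trigger head, about 0.38 kg; the nozzle reaches 49 mm from the axis above 128 mm. Friction 0.5 to 0.72: push below 35 mm, higher up it rocks or tips. Either this or the amber bottle was left out; the other is in the right bay.
- clear_spray: The clear spray bottle as a body; its z axis is the bottle's axis. Its origin lies 12 mm from the axis; use clear_foot for its place.
- gate (a joint): Angle of the rack's steel gate (rad): 0 is fully shut across both bays, at its stop; it grows as the gate opens towards the rack's front (anticlockwise from above); at 1.57 it points straight out of the rack. Starts at 1.3 to 1.8; 2.1 at most. Stiff hinge (0.1 N m), it stays where it is left. It cannot shut past a bottle that stands out.
- gate_hinge (a point): On the gate's upright hinge axis, the rack's right front post (rack x = -50, y = -88 mm), 37 mm above the worktop.
- gate_end (a point): Free end of the gate, 176 mm from the hinge, 37 mm up. The gate is a flat loop of two level 7 mm wires, 22 to 52 mm above the worktop, running straight from hinge to end, 10 mm outside the line through the hinge axis. Shut, its inner face is at rack x = -56 mm, its outer face at x = -64 mm.
- brush_1: Grey scrubbing brush with blue bristles, 30 x 85 x 55 mm, behind the rack to the left. Bystander.
- rust_reel: Reel of rust-red thread, 30 mm in diameter, 38 mm tall, origin under its centre. Bystander.
- blue_peg: Blue clothes peg lying on the worktop, 15 x 72 x 12 mm, long along its y. Bystander.

How it is judged:
By the outcome, as a careful person would: the job done as asked, in the order asked, and still so for the second after the job is handed in, with the robot touching nothing.
It also fails if it takes over 58 s, if anything falls off the work surface, if the arm or the gripper's body presses on something with over 40 N, if the wrist force passes 120 N, or if a joint passes its speed limit or range.

### The arm

A 7-joint arm with a two-finger parallel gripper is mounted at the origin on a cart in front of the work surface, level with it; the furniture and walls round the work are solid. World frame = base frame: x ahead of the robot, y to its left, z up, the work surface at z = 0. Lengths are in mm, angles in rad, forces in N, time in s.
With the tool pointing down it reaches from about 400 to 875 mm from the base axis. Payload 4.4 kg.
Tool frame: the origin (TCP) lies midway between the tips of the shut fingers; the grasp point (between the pads) lies 19 mm behind it; z points along the fingers, y is the line along which they close (so a half turn about z gives the same grasp; the last joint's range is limited). The gripper opens to 85 mm and grips with 20 to 120 N. Pads are 22 mm wide; open, the fingers measure 114 mm over their backs; the gripper's body (76 mm by 85 mm) begins 54 mm behind the grasp point. The pads swing forward as they close: fully open they stand 13 mm farther back than shut.
Start: joints at [-1.246, 0.628, 0.038, 1.517, -0.027, 0.996, -0.02], TCP at [247.581, 601.017, 231.313] pointing down, gripper open.
Joint ranges: [-3.06, 3.06], [-0.37, 2.12], [-1.25, 1.32], [0.18, 2.47], [-1.1, 4.24], [0.23, 1.98], [-2.94, 2.94]. Speed limits (rad/s): [2.57, 2.57, 3.14, 3.14, 3.14, 3.14, 3.14].

### API

Orientations are given as [roll, pitch, yaw] about the fixed x, y, z axes, in that order (R = Rz(yaw) Ry(pitch) Rx(roll)).
In Python, from cell import ctrl gives the robot as it stands. The module is installed in compiled form; this text tells all that it offers.
- The arm moves only by the tool step_arm, never from a script. Its argument "commands" is one flat list of numbers, 7 for each row, row after row: the shift along the tool's x, y, z in cm, then the turn, a rotation vector about the tool's x, y, z in rad, then the opening, from 0 (shut) to 1 (fully open). A call has 1 to 10 rows; each row is the pose to reach, as a shift and turn from the pose commanded when the call began, along the tool's axes at that moment; what a row does not reach only later rows make up. A row lasts 1/10 s, in which the tool goes at most 50 mm and 8.59 degrees, less where a joint would pass 70% of its speed; a pose out of reach is approached as far as the arm can. A call with a gripper value outside its range is refused whole. The fingers move at their own pace and stop on an object; the grip force is fixed at half the most. Time passes only in rows, so rows that repeat a pose let the fingers close. It gives the time, the measured TCP pose, the force, the opening and the grip force at its end, in the units of the state.
- ctrl.read_state(): the state, without advancing time (a new reading comes with each control period).
- ctrl.get_image(name): name is "side" or "top"; returns a dict with "image" (480x640x3 uint8, red, green, blue), "range_z" (480x640 float32, mm along the optical axis (not along the pixel's ray), 0 where there is no reading), "vfov" (degrees; the focal length in pixels is half the picture's height over the tangent of half this angle, whatever the lens; pixels are square), "cx", "cy" (the principal point, pixels), "world_to_cam" (4x4, takes a point from world to camera coordinates). Camera axes: x right, y down, z forward; pixel columns grow to the right and rows downward; lengths in mm; the calibration is good to about 2 mm. A picture is of the moment at which its call begins.
- ctrl.finish_job(): hands the job in; it is judged then, once.
The state is a dict: "clock": time; "qpos": joint angles; "qd": joint speeds; "tau": joint torques, N m; "eef_pos": TCP position; "tool_rot": TCP orientation; "force": force on the tool from outside, world axes, zero at the start; "torque": the same for the moment, N m; "width": finger opening in mm; "gripper_force": force on a finger pad.
Only numpy, scipy, OpenCV 4.12 (cv2) and the standard library are available. Lean on these libraries where they do the work, as an engineer would, in place of code of your own. Each camera call takes 0.05 s, during which the arm holds its last target. There are 200 camera calls.

## Working session

There is one attempt and no reset: what is moved stays moved. The work goes in short steps, Python scripts to look and compute and a tool call to move; the robot and the scene stay as the last step left them, time stands still between calls to the robot, and variables do not carry over. Pictures are saved under pics/ and viewed, at most 10 in all, crops included, and the job is handed in when it is done.

Besides the shell and the picture viewer there is one more tool, called by a JSON object that holds its "op" and its "data", one argument or row to a line. step_arm: Moves the arm, as the interface text tells. Its arguments: {"type":"object","properties":{"commands":{"type":"array"}},"required":["commands"]}

```bash
mkdir -p pics; cat > h.py <<'E'
import numpy as np, cv2
from cell import ctrl
def grab(n,f):
    d=ctrl.get_image(n); cv2.imwrite('pics/'+f,d['image'][:,:,::-1]); np.savez('/tmp/'+n,**d); return d
def pts(d):
    r=d['range_z']; h,w=r.shape; f=h/2/np.tan(np.radians(d['vfov'])/2)
    v,u=np.mgrid[:h,:w]; P=np.stack([(u-d['cx'])/f*r,(v-d['cy'])/f*r,r,np.ones_like(r)],-1)
    W=P@np.linalg.inv(d['world_to_cam']).T; W=W[...,:3]; W[r==0]=np.nan; return W
E
python3 - <<'E'
from h import *
a=grab('top','t1.png'); b=grab('side','s1.png')
s=ctrl.read_state(); print(s['eef_pos'],s['tool_rot'],s['force'],s['clock'],s['width'])
for d in(a,b): print(np.round(np.linalg.inv(d['world_to_cam']),2), d['vfov'])
E
```

```text
[247.35363296 600.48723365 230.49064126] [-3.13987777e+00  2.32161479e-05  2.75080569e+00] [ 0.05527123 -0.36795318 -0.72071649] 0.1 85.45356291955135
[[-3.0000e-02 -1.0000e+00  4.0000e-02  5.9683e+02]
 [-1.0000e+00  3.0000e-02  1.0000e-02 -1.6155e+02]
 [-1.0000e-02 -4.0000e-02 -1.0000e+00  8.9518e+02]
 [ 0.0000e+00  0.0000e+00  0.0000e+00  1.0000e+00]] 49.45688135170425
[[ 9.4000e-01 -1.7000e-01  2.9000e-01  3.9198e+02]
 [-3.4000e-01 -5.1000e-01  7.9000e-01 -8.3669e+02]
 [ 1.0000e-02 -8.4000e-01 -5.4000e-01  5.3279e+02]
 [ 0.0000e+00  0.0000e+00  0.0000e+00  1.0000e+00]] 50.90104817241848
```

View pics/t1.png

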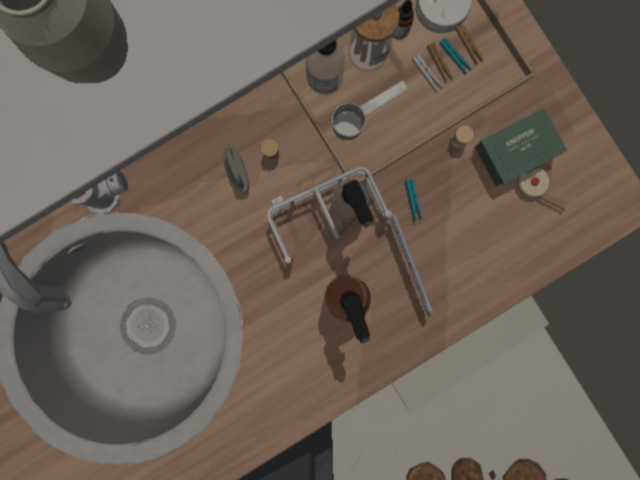

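View pics/s1.png

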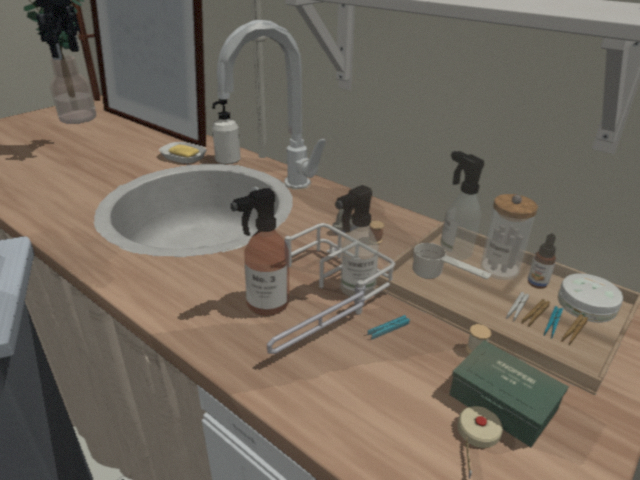

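The top view shows the rack with its front facing down-left: front posts at about (289,260) and (388,214), and the clear bottle in the bay by the hinge. The gate runs from (388,214) to (430,312), and the amber bottle stands in front at about (348,298). The peg is at (414,200), the brush at (236,170) and the reel at (270,148).

```bash
cat > meas.py <<'E'
from h import *
from scipy.optimize import least_squares
def ray(d,u,v,z):
    f=240/np.tan(np.radians(d['vfov'])/2); M=np.linalg.inv(d['world_to_cam'])
    r=M[:3,:3]@[(u-d['cx'])/f,(v-d['cy'])/f,1]; o=M[:3,3]; return (o+r*(z-o[2])/r[2])[:2]
def circ(P,R):
    c0=P.mean(0); s=least_squares(lambda c:np.hypot(*(P-c).T)-R,c0,loss='soft_l1',f_scale=2); return s.x,np.median(abs(s.fun))
def amber(verbose=1):
    out=[]
    for n in('top','side'):
        d=dict(np.load('/tmp/%s.npz'%n)); W=pts(d); hsv=cv2.cvtColor(d['image'],cv2.COLOR_RGB2HSV)
        m=((hsv[...,0]<12)|(hsv[...,0]>172))&(hsv[...,1]>70)&(W[...,2]>20)&(W[...,2]<110)&(W[...,0]>380)&(W[...,0]<700)&(abs(W[...,1]+200)<170)
        P=W[m]; out.append(P)
        if len(P)>20: print(n,len(P),circ(P[:,:2],34.5),P.mean(0).round(), end=' ')
        # white label too
    print()
E
python3 - <<'E'
from meas import *
amber()
d=dict(np.load('/tmp/top.npz'))
for nm,u,v,z in [('Lpost',289,260,62),('Rpost',388,214,62),('gate_end',430,312,52),('BL',270,212,58),('BR',363,171,58)]: print(nm,ray(d,u,v,z).round(1))
for n in('top','side'):
    d=dict(np.load('/tmp/%s.npz'%n)); W=pts(d); hsv=cv2.cvtColor(d['image'],cv2.COLOR_RGB2HSV)
    m=(hsv[...,1]<45)&(hsv[...,2]>110)&(W[...,2]>40)&(W[...,2]<70)&(W[...,0]>440)&(W[...,0]<780)&(abs(W[...,1]+220)<150)
    print(n,m.sum())
    im=d['image'][:,:,::-1].copy(); im[m]=(0,255,0); 
    c=im[130:350,220:460] if n=='top' else im[160:380,210:450]
    cv2.imwrite(f'pics/m_{n}.png',cv2.resize(c,None,fx=1.6,fy=2.5) if 0 else cv2.resize(c,None,fx=2.5,fy=2.5)); 
    a=cv2.imread('pics/m_top.png')
cv2.imwrite('pics/m.png',cv2.resize(a,None,fx=1,fy=1))
E
```

```text
top 256 (array([ 538.59011441, -199.06181183]), np.float64(0.9841971852668614)) [ 549. -192.   99.] side 610 (array([ 538.06932245, -199.63613256]), np.float64(1.04116544033743)) [ 534. -226.   98.] 
Lpost [ 599.8 -108.7]
Rpost [ 668.9 -269.2]
gate_end [ 509.9 -332.4]
BL [678.1 -79.8]
BR [ 740.1 -231.8]
top 1143
side 1599
```

View pics/m.png

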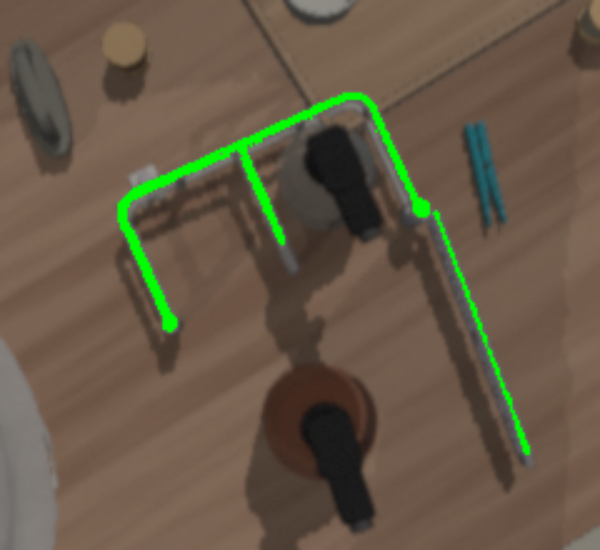

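The mask traces the rack rails, divider, both front posts and the gate cleanly. The gate stands at about 1.57 rad. Amber's centre is about (538,-199), which is rack (-143,+27). I'll check the obstacles (faucet and so on) along the sweep, then move.

```bash
python3 - <<'E'
from meas import *
for n in('top','side'):
    W=pts(dict(np.load('/tmp/%s.npz'%n))).reshape(-1,3); W=W[~np.isnan(W[:,0])]
    for y0 in range(-500,700,100):
        m=(W[:,1]>=y0)&(W[:,1]<y0+100)&(W[:,2]>60)&(W[:,0]<800)
        if m.sum()>5: print(n,y0,m.sum(),'x',W[m,0].min().round(),W[m,0].max().round(),'zmax',W[m,2].max().round(), 'minx z',W[m][W[m,0].argmin()].round())
    for nm,l in(('low',-1000),):
        m=(W[:,2]<-20); print('front low', [ (y0,W[m&(abs(W[:,1]-y0)<20),0].max(initial=-999).round()) for y0 in(-500,-400,-300,-200)])
y=np.array([-.391,.920]);x=np.array([.920,.391]);o=np.array([681.4,-168.7])
print('TCP start', o+x*-215+y*27.5, o+x*-190+y*27.5,'end',o+x*-40+y*44)
E
```

```text
top -300 2045 x 488.0 746.0 zmax 209.0 minx z [ 488. -209.  198.]
top -200 4821 x 505.0 800.0 zmax 447.0 minx z [ 505. -196.  103.]
top -100 11623 x 611.0 800.0 zmax 532.0 minx z [611. -99.  61.]
top 0 21111 x 637.0 800.0 zmax 559.0 minx z [637. 100. 433.]
top 100 6973 x 545.0 800.0 zmax 448.0 minx z [545. 167. 239.]
top 200 178 x 697.0 715.0 zmax 102.0 minx z [697. 215.  80.]
front low [(-500, np.float64(263.0)), (-400, np.float64(205.0)), (-300, np.float64(122.0)), (-200, np.float64(66.0))]
side -300 5903 x 488.0 735.0 zmax 206.0 minx z [ 488. -213.  194.]
side -200 899 x 502.0 800.0 zmax 442.0 minx z [ 502. -200.   73.]
side -100 307 x 629.0 752.0 zmax 435.0 minx z [629. -97.  60.]
side 0 132 x 670.0 707.0 zmax 425.0 minx z [670. 100. 413.]
side 100 4324 x 543.0 800.0 zmax 414.0 minx z [543. 168. 245.]
side 200 4748 x 664.0 800.0 zmax 392.0 minx z [664. 207. 332.]
side 300 4649 x 556.0 752.0 zmax 385.0 minx z [556. 398.  70.]
side 400 2568 x 556.0 696.0 zmax 376.0 minx z [556. 401.  82.]
side 500 6252 x 207.0 638.0 zmax 373.0 minx z [207. 543. 298.]
side 600 3583 x 249.0 578.0 zmax 359.0 minx z [249. 637. 295.]
front low [(-500, np.float64(523.0)), (-400, np.float64(505.0)), (-300, np.float64(457.0)), (-200, np.float64(408.0))]
TCP start [ 472.8475 -227.465 ] [ 495.8475 -217.69  ] end [ 627.396 -143.86 ]
```

{"op": "step_arm", "data": {
  "commands": [-2.9, -3.2, 0, 0, 0, 0.12, 0.4, -5.8, -6.4, 0, 0, 0, 0.24, 0.4, -8.7, -9.6, 0, 0, 0, 0.36, 0.4, -11.6, -12.8, 0, 0, 0, 0.48, 0.4, -14.5, -16, 0, 0, 0, 0.6, 0.4, -17.4, -19.2, 0, 0, 0, 0.72, 0.4, -20.3, -22.4, 0, 0, 0, 0.84, 0.4, -23.2, -25.6, 0, 0, 0, 0.96, 0.4, -26.1, -28.8, 0, 0, 0, 1.08, 0.4, -28.7, -32.1, 0, 0, 0, 1.2, 0.4]
}}

```text
clock: 1.1
eef_pos: [391.1, 193.2, 231.3]
tool_rot: [3.141, -0.0, 1.546]
force: [1.5, 0.4, -0.7]
width: 34.4
gripper_force: 0.0
```

{"op": "step_arm", "data": {
  "commands": [-4.3, 0.6, 0, 0, 0, 0.115, 0.4, -8.6, 1.2, 0, 0, 0, 0.23, 0.4, -12.9, 1.8, 0, 0, 0, 0.345, 0.4, -17.2, 2.4, 0, 0, 0, 0.46, 0.4, -21.5, 3, 0, 0, 0, 0.575, 0.4, -25.8, 3.6, 0, 0, 0, 0.69, 0.4, -30.1, 4.2, 0, 0, 0, 0.805, 0.4, -34.4, 4.8, 0, 0, 0, 0.92, 0.4, -38.7, 5.4, 0, 0, 0, 1.035, 0.4, -43.2, 5.8, 0, 0, 0, 1.149, 0.4]
}}

```text
clock: 2.1
eef_pos: [440.2, -239.4, 231.1]
tool_rot: [-3.141, -0.0, 0.398]
force: [0.9, -0.2, 0.8]
width: 33.8
gripper_force: 0.0
```

```bash
python3 -c "
from cell import ctrl
s=ctrl.read_state();print(s['qpos'],s['eef_pos'],s['tool_rot'],s['width'])"
```

```text
[-0.04866846  0.50660102  0.72676093  1.93825438 -0.43987001  0.86046155
 -0.26261577] [ 440.15354478 -239.41396202  231.05069675] [-3.14095385e+00 -1.43507449e-04  3.98101981e-01] 33.83128564972597
```

{"op": "step_arm", "data": {
  "commands": [0, 0, 1.2, 0, 0.08, 0, 0.4, 0, 0, 2.4, 0, 0.16, 0, 0.4, 0, 0, 4, 0, 0.24, 0, 0.4, 0, 0, 6, 0, 0.32, 0, 0.4, 0, 0, 8, 0, 0.4, 0, 0.4, 0, 0, 10, 0, 0.48, 0, 0.4, 0, 0, 12, 0, 0.56, 0, 0.4, 0.5, 0, 14.5, 0, 0.56, 0, 0.4, 1, 0, 17, 0, 0.56, 0, 0.4, 1.5, 0, 19, 0, 0.56, 0, 0.4]
}}

```text
clock: 3.1
eef_pos: [459.4, -268.2, 69.2]
tool_rot: [-3.074, -0.541, 0.393]
force: [0.6, -0.5, -0.4]
width: 34.1
gripper_force: 0.0
```

```bash
python3 - <<'E'
from meas import *
s=ctrl.read_state();print(s['qpos'],s['eef_pos'],s['tool_rot'],s['width'],s['force'])
grab('side','s2.png');grab('top','t2.png');amber()
E
```

```text
[ 1.11725677  0.80063573 -0.45606489  2.15173821 -1.09936656  0.23263661
  0.72564008] [ 459.40403152 -268.21210619   69.19231482] [-3.07380554 -0.54144835  0.39317061] 34.099530361705526 [ 0.60129729 -0.47832195 -0.39084553]
top 256 (array([ 539.32339789, -199.23605628]), np.float64(1.0084521933110189)) [ 546. -194.  102.] side 595 (array([ 537.61605152, -199.7930566 ]), np.float64(0.9060967543913918)) [ 533. -227.   97.]
```

View pics/s2.png

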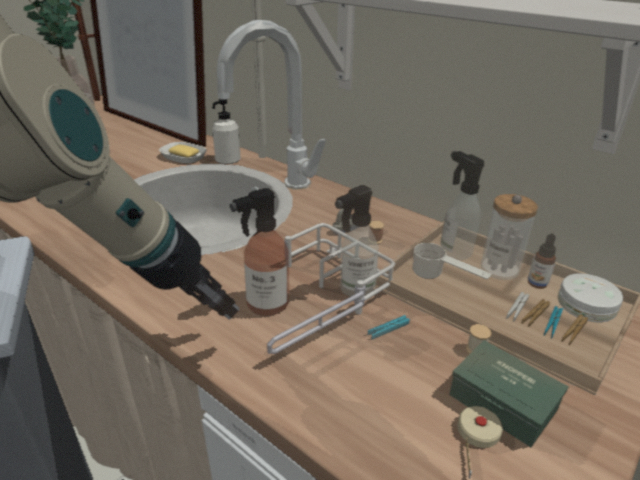

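The picture shows the tool tilted 31° in front of amber at (235,310), with the gate and rack untouched. But joints 5 and 6 are at their limits, so I'll drop the tilted cradle. Instead I'll push with the back of one open finger, tool nearly upright: that finger back stands 15 mm ahead of the gripper body. First I untilt and lift.

{"op": "step_arm", "data": {
  "commands": [1, 0, -2, 0, 0, 0, 1, 2, 0, -5, 0, -0.08, 0, 1, 3.5, 0, -8.4, 0, -0.16, 0, 1, 3.5, 0, -8.4, 0, -0.24, 0, 1, 3.5, 0, -8.4, 0, -0.32, 0, 1, 3.5, 0, -8.4, 0, -0.4, 0, 1, 3.5, 0, -8.4, 0, -0.48, 0, 1, 3.5, 0, -8.4, 0, -0.56, 0, 1, 3.5, 0, -8.4, 0, -0.56, 0, 1, 3.5, 0, -8.4, 0, -0.56, 0, 1]
}}

```text
clock: 4.2
eef_pos: [451.1, -273.8, 161.1]
tool_rot: [-3.086, 0.017, 0.439]
force: [0.1, 0.2, 0.1]
width: 85.4
gripper_force: 0.0
```

```bash
python3 -c "
from cell import ctrl
s=ctrl.read_state();print(s['qpos'],s['eef_pos'],s['tool_rot'],s['width'])"
```

```text
[ 0.24977128  0.60603323  0.39018754  1.88623569 -0.33677865  0.77224137
 -0.29792334] [ 451.09175972 -273.78330145  161.12675258] [-3.08593395  0.01738721  0.4389009 ] 85.39928064525787
```

```bash
cat > go.py <<'E'
from h import *
from scipy.spatial.transform import Rotation as Ro
O=np.array([681.4,-168.7]);X=np.array([.920,.391]);Y=np.array([-.391,.920])
def rack(p): d=np.array(p)[:2]-O; return np.round([d@X,d@Y],1)
def world(x,y): return O+x*X+y*Y
def plan(p,psi,th):  # world TCP, heading of tool y, tilt
    s=ctrl.read_state(); R0=Ro.from_euler('xyz',s['tool_rot'])
    R=Ro.from_euler('z',psi+np.pi/2)*Ro.from_euler('x',np.pi)*Ro.from_rotvec([-th,0,0])
    print('shift cm',(R0.inv().apply(np.array(p)-s['eef_pos'])/10).round(2),'turn',(R0.inv()*R).as_rotvec().round(3),'at',s['eef_pos'].round(1),'rack',rack(s['eef_pos']),'F',s['force'].round(1),'q',s['qpos'].round(2))
E
python3 -c "
from go import *
plan([435,-276,120],.638,.15)"
```

```text
shift cm [-1.48 -0.25  4.16] turn [-0.164  0.096 -1.77 ] at [ 451.1 -273.8  161.1] rack [-253.    -6.6] F [0.1 0.2 0.1] q [ 0.25  0.61  0.39  1.89 -0.34  0.77 -0.3 ]
```

{"op": "step_arm", "data": {
  "commands": [-0.3, 0, 0, -0.013, 0.008, -0.145, 1, -0.6, 0, 0, -0.027, 0.016, -0.29, 1, -0.9, 0, 0, -0.04, 0.024, -0.435, 1, -1.2, 0, 0.5, -0.054, 0.031, -0.58, 1, -1.5, -0.2, 1, -0.067, 0.039, -0.725, 1, -1.5, -0.2, 2, -0.08, 0.047, -0.87, 1, -1.5, -0.2, 3, -0.094, 0.055, -1.015, 1, -1.5, -0.2, 4, -0.107, 0.063, -1.16, 1, -1.5, -0.2, 4.2, -0.12, 0.071, -1.305, 1, -1.5, -0.2, 4.2, -0.134, 0.079, -1.45, 1]
}}

```text
clock: 5.2
eef_pos: [432.7, -278.4, 119.4]
tool_rot: [3.027, -0.026, 1.89]
force: [-0.1, -0.3, -0.2]
width: 85.4
gripper_force: 0.0
```

```bash
python3 -c "
from go import *
plan([435,-276,3],.638,.15)"
```

```text
shift cm [-0.14 -1.05 11.59] turn [-0.031  0.017 -0.319] at [ 432.7 -278.4  119.4] rack [-271.7   -3.7] F [-0.1 -0.3 -0.2] q [ 0.7   0.59 -0.16  2.04 -0.04  0.46  0.92]
```

{"op": "step_arm", "data": {
  "commands": [0, -0.2, 1.5, -0.01, 0.005, -0.08, 1, 0, -0.4, 3, -0.02, 0.01, -0.16, 1, -0.1, -0.6, 5, -0.03, 0.017, -0.24, 1, -0.1, -0.8, 7, -0.03, 0.017, -0.32, 1, -0.1, -0.9, 9, -0.03, 0.017, -0.32, 1, -0.1, -1, 10, -0.03, 0.017, -0.32, 1, -0.1, -1, 10.8, -0.03, 0.017, -0.32, 1, -0.1, -1, 10.8, -0.03, 0.017, -0.32, 1]
}}

```text
clock: 6.0
eef_pos: [435.4, -275.8, 10.7]
tool_rot: [2.993, -0.001, 2.205]
force: [-0.4, 0.6, 1.0]
width: 85.4
gripper_force: 0.0
```

```bash
python3 -c "
from go import *
from meas import amber
grab('side','s3.png');grab('top','t3.png');amber()
im=cv2.imread('pics/s3.png');jm=cv2.imread('pics/t3.png')
cv2.imwrite('pics/c3.png',np.hstack([cv2.resize(im[130:430,60:360],(400,400)),cv2.resize(jm[180:420,250:490],(400,400))]))
plan([445,-269,3],.638,.15)"
```

```text
top 256 (array([ 539.1725411 , -199.17034704]), np.float64(1.069538074498098)) [ 547. -194.  102.] side 605 (array([ 537.59272129, -199.79904535]), np.float64(1.0462722572214673)) [ 531. -227.   97.] 
shift cm [0.03 0.99 1.  ] turn [-0.001  0.001 -0.003] at [ 436.1 -276.    11.4] rack [-267.6   -2.8] F [-0.3 -0.4  0.3] q [ 0.8   0.81 -0.29  2.08  0.3   0.23  0.95]
```

View pics/c3.png

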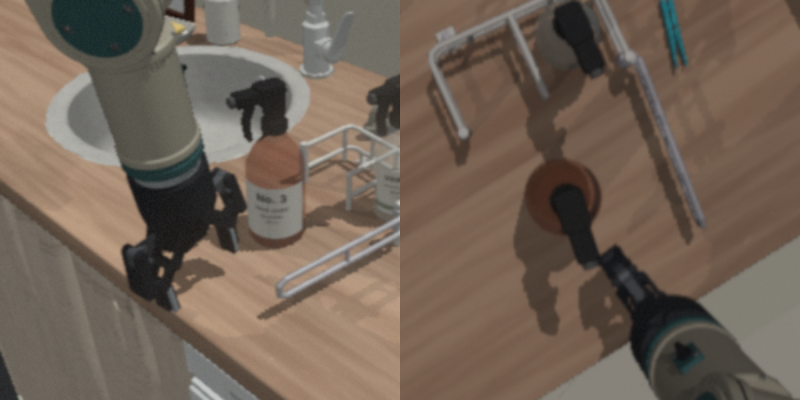

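Amber is unmoved, and the open front finger points at it: side crop finger at about (230,240), bottle foot at (275,235). The knuckle looks as if it bulges about as far forward as the tip, so I'll measure that profile from the range data.

```bash
cat > prof.py <<'E'
from go import *
def prof(psi):
    s=ctrl.read_state(); f=np.array([np.cos(psi),np.sin(psi)]); l=np.array([-f[1],f[0]])
    for n in('side','top'):
        d=dict(np.load('/tmp/%s.npz'%n)); W=pts(d).reshape(-1,3); c=d['image'].reshape(-1,3)
        D=W[:,:2]-s['eef_pos'][:2]; a=D@f; b=D@l
        for z in range(0,180,12):
            m=(c.max(1)<75)&(abs(b)<16)&(a>15)&(a<75)&(W[:,2]>=z)&(W[:,2]<z+12)
            if m.sum()>3: print(n,z,m.sum(),np.percentile(a[m],[50,90,97]).round(1))
E
python3 -c "
from prof import *
prof(.638)"
```

```text
side 24 20 [38.  38.8 39. ]
side 36 65 [37.  43.8 49.6]
side 48 67 [35.1 46.  47.8]
side 60 55 [33.8 39.1 45.8]
side 72 122 [41.6 51.6 57.8]
side 84 154 [48.9 55.8 58.1]
side 96 76 [46.6 53.9 55.7]
side 108 86 [40.8 50.1 51.8]
side 120 127 [37.6 46.6 48.3]
side 132 52 [40.4 43.2 44.6]
top 0 4 [34.1 37.9 38.7]
top 84 126 [32.8 63.9 64.5]
top 96 110 [27.3 61.3 62.3]
top 108 73 [57.  58.7 59.1]
top 120 140 [27.8 54.8 55.6]
top 132 226 [42.9 50.9 52.1]
top 144 67 [17.6 19.  19.5]
top 156 57 [16.2 17.3 17.9]
top 168 14 [15.4 15.8 16.1]
```

The profile shows knuckles out to 64 mm at z≈85 while the tip is at about 50 mm, so a finger-back push would touch too high. I need the tilted cradle after all, reached with the wrist flipped (q5 towards π). I'll raise and try to tilt through from here, since q5 is now positive.

{"op": "step_arm", "data": {
  "commands": [0, -0.1, -2, 0, 0, 0, 0.7, 0, -0.2, -4, 0, 0, 0, 0.4, 0, -0.4, -6, 0, 0, 0, 0.4, 0, -0.5, -7.2, -0.05, 0, 0, 0.4, 0, -0.5, -7.2, -0.12, 0, 0, 0.4, 0, -0.5, -7.2, -0.19, 0, 0, 0.4, 0, -0.5, -7.2, -0.26, 0, 0, 0.4, 0, -0.5, -7.2, -0.33, 0, 0, 0.4, 0, -0.5, -7.2, -0.4, 0, 0, 0.4, 0, -0.5, -7.2, -0.4, 0, 0, 0.4]
}}

```text
clock: 7.1
eef_pos: [421.5, -286.8, 80.3]
tool_rot: [2.593, -0.003, 2.2]
force: [-0.2, -0.2, -0.3]
width: 34.3
gripper_force: 0.0
```

```bash
python3 -c "
from go import *
plan([423,-285,82],.638,.55)"
```

```text
shift cm [ 0.06  0.28 -0.03] turn [-0.001  0.002 -0.009] at [ 421.5 -286.8   80.3] rack [-285.3   -7. ] F [-0.2 -0.2 -0.3] q [ 1.43  0.89 -0.82  2.11  0.21  0.28  1.29]
```

```bash
cat >> go.py <<'E'
def cradle(x,y,z,psi=.402,th=.55):
    s=ctrl.read_state(); R0=Ro.from_euler('xyz',s['tool_rot'])
    R=Ro.from_euler('z',psi)*Ro.from_euler('x',np.pi)*Ro.from_rotvec([0,th,0])
    p=np.append(world(x,y),z)
    print('shift cm',(R0.inv().apply(p-s['eef_pos'])/10).round(2),'turn',(R0.inv()*R).as_rotvec().round(3),'rack',rack(s['eef_pos']),s['eef_pos'][2].round(1),'F',s['force'].round(1),'q',s['qpos'].round(2))
E
python3 -c "
from go import *
cradle(-245,20,82)
cradle(-245,20,82,.638)"
```

```text
shift cm [1.72 3.97 2.24] turn [-0.099 -0.097  1.761] rack [-285.3   -7. ] 80.3 F [-0.2 -0.2 -0.3] q [ 1.43  0.89 -0.82  2.11  0.21  0.28  1.29]
shift cm [1.72 3.97 2.24] turn [1.000e-03 2.000e-03 1.562e+00] rack [-285.3   -7. ] 80.3 F [-0.2 -0.2 -0.3] q [ 1.43  0.89 -0.82  2.11  0.21  0.28  1.29]
```

{"op": "step_arm", "data": {
  "commands": [0.2, 0.4, 0.2, 0, 0, 0.15, 0.4, 0.4, 0.8, 0.4, 0, 0, 0.3, 0.4, 0.6, 1.2, 0.6, 0, 0, 0.45, 0.4, 0.8, 1.6, 0.8, 0, 0, 0.6, 0.4, 0.9, 2, 1.1, 0, 0, 0.75, 0.4, 1, 2.4, 1.3, 0, 0, 0.9, 0.4, 1.2, 2.8, 1.6, 0, 0, 1.05, 0.4, 1.4, 3.2, 1.8, 0, 0, 1.2, 0.4, 1.5, 3.6, 2, 0, 0, 1.35, 0.4, 1.7, 4, 2.2, 0, 0, 1.5, 0.4]
}}

```text
clock: 8.1
eef_pos: [451.9, -243.7, 84.7]
tool_rot: [3.07, -0.543, 0.77]
force: [1.2, 0.1, 0.2]
width: 34.3
gripper_force: 0.0
```

```bash
python3 -c "
from go import *
cradle(-225,27.5,50)"
```

```text
shift cm [-0.33 -0.34  3.83] turn [-0.12  -0.004  0.314] rack [-240.5   20.7] 84.7 F [1.2 0.1 0.2] q [ 1.16  0.78 -0.54  2.16 -0.75  0.24  0.68]
```

{"op": "step_arm", "data": {
  "commands": [0, 0, 0, -0.03, 0, 0.08, 0.4, 0, 0, 0, -0.06, 0, 0.16, 0.4, 0, 0, 0, -0.09, 0, 0.24, 0.4, 0, 0, 0, -0.12, 0, 0.31, 0.4, 0, 0, 0, -0.12, 0, 0.31, 0.4]
}}

```text
clock: 8.6
eef_pos: [455.2, -261.1, 101.8]
tool_rot: [-3.114, -0.544, 0.416]
force: [0.2, 0.4, -0.4]
width: 34.0
gripper_force: 0.0
```

```bash
python3 -c "
from go import *
cradle(-225,27.5,50)"
```

```text
shift cm [-0.99 -2.22  5.52] turn [-0.035  0.007  0.012] rack [-244.2    3.5] 101.8 F [ 0.2  0.4 -0.4] q [ 1.12  0.72 -0.47  2.19 -1.1   0.23  0.71]
```

Joints 5 and 6 limit this wrist branch. I'll fit a simple kinematic model to the readings so far, to see which branch reaches the wanted tilt.

```bash
cat > fk.py <<'E'
import numpy as np, itertools
from scipy.optimize import least_squares
from scipy.spatial.transform import Rotation as Ro
D=[([-1.246,.628,.038,1.517,-.027,.996,-.02],[247.58,601.02,231.3],[-3.1399,0,2.7508]),
([-0.04866846,0.50660102,0.72676093,1.93825438,-0.43987001,0.86046155,-0.26261577],[440.15354478,-239.41396202,231.05069675],[-3.14095385,-1.43507449e-04,3.98101981e-01]),
([1.11725677,0.80063573,-0.45606489,2.15173821,-1.09936656,0.23263661,0.72564008],[459.40403152,-268.21210619,69.19231482],[-3.07380554,-0.54144835,0.39317061]),
([0.24977128,0.60603323,0.39018754,1.88623569,-0.33677865,0.77224137,-0.29792334],[451.09175972,-273.78330145,161.12675258],[-3.08593395,0.01738721,0.4389009])]
LO=np.array([-3.06,-.37,-1.25,.18,-1.1,.23,-2.94]);HI=np.array([3.06,2.12,1.32,2.47,4.24,1.98,2.94])
AX=[np.array(a,float) for a in ([0,0,1],[0,1,0],[0,0,1],[0,1,0],[0,0,1],[0,1,0],[0,0,1])]
def fk(q,sg,p):
    # p: base yaw, d1,d3,a3,d5,a5,a6,d7, tool yaw
    T=np.zeros(3);R=Ro.from_rotvec([0,0,p[0]])
    tr=[(0,0,p[1]),(0,0,0),(p[3],0,p[2]),(p[4],p[10],0),(p[5],0,p[6]),(p[7],p[11],0),(0,0,p[8])]
    for i in range(7):
        if i==0: T=T+R.apply(tr[0]); R=R*Ro.from_rotvec(sg[0]*q[0]*AX[0]); continue
        if i in(2,4,6): T=T+R.apply(tr[i])
        R=R*Ro.from_rotvec(sg[i]*q[i]*AX[i])
        if i in(3,5): T=T+R.apply(tr[i])
    return T,R*Ro.from_rotvec([0,0,p[9]])
def res(p,sg):
    o=[]
    for q,t,r in D:
        T,R=fk(q,sg,p); o+=list(T-t); o+=list((Ro.from_euler('xyz',r).inv()*R).as_rotvec()*300)
    return np.array(o+list(.003*np.array(p[[3,4,5,7,10,11]])))
if __name__=='__main__':
    best=[]
    for s in itertools.product([1,-1],repeat=4):
        sg=[s[0],1,s[1],1,s[2],1,s[3]]
        for by in(0,np.pi):
          for ty in(0,1.57,3.14,-1.57):
            p0=np.array([by,300,400,0,0,0,400,0,250,ty,0,0.]);r=least_squares(res,p0,args=(sg,),max_nfev=60,loss='linear'); best.append((r.cost,sg,r.x))
    best.sort(key=lambda b:b[0])
    for b in best[:3]: print(round(b[0],1),b[1],b[2].round(2))
    np.savez('fk.npz',sg=best[0][1],p=best[0][2]); print(res(best[0][2],best[0][1])[:24].round(1))
    for q,t in (([.70,.59,-.16,2.04,-.04,.46,.92],[432.7,-278.4,119.4]),([1.43,.89,-.82,2.11,.21,.28,1.29],[421.5,-286.8,80.3]),([1.16,.78,-.54,2.16,-.75,.24,.68],[451.9,-243.7,84.7])):
        print(fk(q,best[0][1],best[0][2])[0].round(0),t)
E
python3 fk.py
```

```text
2.4 [-1, 1, -1, 1, -1, 1, -1] [-1.0000e-02  3.9636e+02  5.1610e+02  2.4940e+01 -3.5900e+00 -3.5900e+00
  3.5680e+02 -2.2800e+01  3.8109e+02  1.5600e+00 -1.3090e+01 -9.7100e+00]
2.4 [-1, 1, -1, 1, -1, 1, -1] [-1.0000e-02  3.9636e+02  5.1610e+02  2.4940e+01 -3.5900e+00 -3.5900e+00
  3.5680e+02 -2.2800e+01  3.8109e+02  1.5600e+00 -1.3090e+01 -9.7100e+00]
2.4 [-1, 1, -1, 1, -1, 1, -1] [-1.0000e-02  3.9636e+02  5.1610e+02  2.4940e+01 -3.5900e+00 -3.5900e+00
  3.5680e+02 -2.2800e+01  3.8109e+02  1.5600e+00 -1.3090e+01 -9.7100e+00]
[-0.4  0.3 -0.4 -0.8  0.1 -0.   0.   0.4 -0.3 -0.   0.   0.1  0.1  0.1
 -0.4 -1.2  0.1 -0.2 -0.3 -0.6  1.1  0.   0.1  0.1]
[ 449. -287.  127.] [432.7, -278.4, 119.4]
[ 446. -292.   92.] [421.5, -286.8, 80.3]
[ 457. -251.   86.] [451.9, -243.7, 84.7]
```

```bash
cat > ik.py <<'E'
from fk import *
import fk
D+= [([.70,.59,-.16,2.04,-.04,.46,.92],[432.7,-278.4,119.4],[3.027,-.026,1.89]),([1.43,.89,-.82,2.11,.21,.28,1.29],[421.5,-286.8,80.3],[2.593,-.003,2.2]),([1.16,.78,-.54,2.16,-.75,.24,.68],[451.9,-243.7,84.7],[3.07,-.543,.77]),([1.12,.72,-.47,2.19,-1.1,.23,.71],[455.2,-261.1,101.8],[-3.114,-.544,.416]),([.8,.81,-.29,2.08,.3,.23,.95],[436.1,-276,11.4],[2.993,-.001,2.205])]
z=np.load('fk.npz');SG=z['sg']
r=least_squares(res,z['p'],args=(SG,));P=r.x
if __name__=='__main__': print(P.round(2),r.cost,r.fun.reshape(-1)[:54].reshape(9,6).round(0)[:,:3])
O=np.array([681.4,-168.7]);X=np.array([.920,.391]);Y=np.array([-.391,.920])
def tgt(x,y,zz,psi,th,flip=0):
    return np.append(O+x*X+y*Y,zz), Ro.from_euler('z',psi)*Ro.from_euler('x',np.pi)*Ro.from_rotvec([0,th,0])*Ro.from_rotvec([0,0,np.pi*flip])
def ik(t,q0,margin=.03,reg=0):
    p,R=t
    def f(q):
        T,Q=fk.fk(q,SG,P); return np.concatenate([(T-p)/1000,(R.inv()*Q).as_rotvec(),reg*(q-q0)])
    s=least_squares(f,np.clip(q0,LO+margin+.01,HI-margin-.01),bounds=(LO+margin,HI-margin)); 
    return s.x, np.linalg.norm(s.fun[:6])
if __name__=='__main__':
    rng=np.random.default_rng(0)
    cur=np.array([1.12,.72,-.47,2.19,-1.1,.23,.71])
    for psi in(.402,.64):
     for th in(.5,):
      for flip in(0,1):
        sols=[]
        for k in range(40):
            q,e=ik(tgt(-205,27.5,14,psi,th,flip),rng.uniform(LO,HI))
            if e<.003 and not any(np.abs(q-s).max()<.4 for s in sols): sols.append(q)
        print(psi,th,flip,len(sols)); 
        for s in sorted(sols,key=lambda s:np.abs(s-cur).max())[:5]: 
            q2,e=ik(tgt(-38,44,14,psi,th,flip),s,reg=.001); print(s.round(2),'end',q2.round(2),round(e,3))
E
python3 ik.py
```

```text
[-1.0000e-02  3.5824e+02  5.4570e+02  1.4980e+01  3.2100e+00  3.1300e+00
  3.8718e+02  2.0700e+00  3.4490e+02  1.5700e+00 -2.2710e+01 -5.0000e-01] 69.18042071078504 [[ 1.  3. -0.]
 [-3.  3.  3.]
 [ 0.  2. -1.]
 [-2.  2.  1.]
 [ 2. -1.  1.]
 [ 3. -1. -1.]
 [-1. -2. -1.]
 [-0. -1. -1.]
 [-3.  2. -0.]]
0.402 0.5 0 2
[ 1.26  1.06 -0.92  2.22  1.99  0.34 -2.36] end [ 0.94  1.09 -0.93  2.    1.79  0.41 -2.37] 0.0
[ 0.83  0.87 -0.24  2.23  4.13  0.31  1.67] end [ 0.47  0.89 -0.16  2.02  4.21  0.26  1.27] 0.006
0.402 0.5 1 2
[ 1.2   1.02 -0.83  2.23  2.13  0.26  0.61] end [ 0.85  1.02 -0.77  2.01  1.88  0.26  0.62] 0.0
[ 0.88  0.87 -0.31  2.23  4.04  0.27 -1.37] end [ 0.47  0.89 -0.16  2.02  4.21  0.26 -1.87] 0.006
0.64 0.5 0 1
[ 1.27  1.06 -0.9   2.12  1.28  0.27 -1.44] end [ 0.95  1.09 -0.9   1.91  1.25  0.33 -1.6 ] 0.0
0.64 0.5 1 1
[ 1.26  1.06 -0.9   2.12  1.28  0.27  1.71] end [ 0.95  1.09 -0.9   1.91  1.24  0.33  1.55] 0.0
```

```bash
cat > path.py <<'E'
from ik import *
from cell import ctrl
s=ctrl.read_state(); q=s['qpos'].copy(); E0=s['eef_pos']; R0=Ro.from_euler('xyz',s['tool_rot'])
T0,Q0=fk.fk(q,SG,P); dT=E0-T0
pos=np.append(O-262*X+5*Y,105)
qe,_=ik(tgt(-262,5,105,.402,.5,1),np.array([1.2,1.02,-.83,2.23,2.13,.26,.61]),reg=.001); print('goal',qe.round(2),_)
N=22; rows=[];prev=q
for k in range(1,N+1):
    a=k/N; w=q+(qe-q)*a
    def f(v):
        T,_=fk.fk(v,SG,P); g=E0+(pos-E0)*min(1,a*2)
        return np.concatenate([(T-g+dT*(1-a))/100,.3*(v-w),[5*(v[4]-w[4]),1*(v[6]-w[6])]])
    v=least_squares(f,np.clip(w,LO+.04,HI-.04),bounds=(LO+.02,HI-.02)).x
    T,Q=fk.fk(v,SG,P)
    rows.append(np.r_[R0.inv().apply(T+dT*(1-a)-E0)/10,(R0.inv()*Q).as_rotvec()])
    if k%3==0: print(k,v.round(2),T.round(0),'tool z',Q.apply([0,0,1]).round(2))
print(np.round(rows,2))
E
python3 path.py
```

```text
goal [ 1.54  0.99 -1.22  2.21  1.3   0.48  1.47] 1.3720635246680102e-05
3 [ 1.2   0.75 -0.56  2.16 -0.77  0.25  0.81] [ 452. -262.  102.] tool z [ 0.45  0.27 -0.85]
6 [ 1.27  0.78 -0.65  2.13 -0.45  0.27  0.91] [ 447. -264.  103.] tool z [ 0.44  0.3  -0.85]
9 [ 1.34  0.81 -0.75  2.12 -0.12  0.29  1.02] [ 442. -265.  104.] tool z [ 0.42  0.31 -0.85]
12 [ 1.39  0.84 -0.85  2.11  0.21  0.33  1.12] [ 439. -266.  104.] tool z [ 0.4   0.31 -0.86]
15 [ 1.44  0.88 -0.97  2.11  0.54  0.37  1.22] [ 439. -266.  105.] tool z [ 0.39  0.3  -0.87]
18 [ 1.48  0.92 -1.08  2.14  0.87  0.42  1.33] [ 439. -266.  105.] tool z [ 0.39  0.26 -0.88]
21 [ 1.53  0.97 -1.19  2.19  1.19  0.47  1.43] [ 438. -267.  105.] tool z [ 0.42  0.21 -0.88]
[[-0.12 -0.02 -0.11  0.02  0.01 -0.13]
 [-0.24 -0.04 -0.21  0.03  0.01 -0.26]
 [-0.36 -0.06 -0.32  0.04  0.02 -0.4 ]
 [-0.49 -0.08 -0.43  0.04  0.02 -0.54]
 [-0.61 -0.1  -0.53  0.05  0.03 -0.68]
 [-0.73 -0.12 -0.64  0.06  0.04 -0.82]
 [-0.85 -0.14 -0.75  0.07  0.04 -0.96]
 [-0.97 -0.16 -0.85  0.07  0.05 -1.1 ]
 [-1.09 -0.18 -0.96  0.08  0.05 -1.24]
 [-1.21 -0.2  -1.07  0.08  0.06 -1.38]
 [-1.34 -0.22 -1.17  0.09  0.06 -1.52]
 [-1.34 -0.22 -1.17  0.09  0.06 -1.67]
 [-1.34 -0.22 -1.18  0.09  0.07 -1.82]
 [-1.34 -0.22 -1.18  0.1   0.07 -1.96]
 [-1.34 -0.22 -1.18  0.1   0.06 -2.11]
 [-1.34 -0.22 -1.18  0.1   0.06 -2.26]
 [-1.34 -0.22 -1.18  0.1   0.05 -2.41]
 [-1.34 -0.22 -1.18  0.09  0.04 -2.55]
 [-1.34 -0.22 -1.17  0.09  0.02 -2.7 ]
 [-1.34 -0.21 -1.17  0.09  0.   -2.84]
 [-1.34 -0.21 -1.17  0.08 -0.02 -2.99]
 [-1.34 -0.21 -1.17  0.07 -0.05 -3.13]]
```

{"op": "step_arm", "data": {
  "commands": [-0.1, 0, -0.1, 0.02, 0.01, -0.13, 0.4, -0.2, 0, -0.2, 0.03, 0.01, -0.26, 0.4, -0.4, -0.1, -0.3, 0.04, 0.02, -0.4, 0.4, -0.5, -0.1, -0.4, 0.04, 0.02, -0.54, 0.4, -0.6, -0.1, -0.5, 0.05, 0.03, -0.68, 0.4, -0.7, -0.1, -0.6, 0.06, 0.04, -0.82, 0.4, -0.9, -0.1, -0.8, 0.07, 0.04, -0.96, 0.4, -1, -0.2, -0.9, 0.07, 0.05, -1.1, 0.4, -1.1, -0.2, -1, 0.08, 0.05, -1.24, 0.4, -1.2, -0.2, -1.1, 0.08, 0.06, -1.38, 0.4]
}}

```text
clock: 9.6
eef_pos: [439.4, -265.2, 103.9]
tool_rot: [2.623, -0.199, 1.89]
force: [0.4, -0.5, -0.5]
width: 33.8
gripper_force: 0.0
```

```bash
sed -i 's/^N=22/N=16/' path.py; python3 path.py; python3 -c "
from go import *
cradle(-262,5,105)"
```

```text
goal [ 1.54  0.99 -1.22  2.21  1.3   0.48  1.47] 1.3720635246680102e-05
3 [ 1.32  0.8  -0.72  2.1  -0.13  0.33  1.49] [ 440. -266.  102.] tool z [ 0.4   0.32 -0.86]
6 [ 1.37  0.84 -0.84  2.09  0.2   0.35  1.49] [ 439. -266.  103.] tool z [ 0.38  0.32 -0.87]
9 [ 1.43  0.87 -0.96  2.1   0.53  0.38  1.48] [ 439. -267.  104.] tool z [ 0.38  0.29 -0.88]
12 [ 1.48  0.92 -1.08  2.13  0.86  0.42  1.47] [ 439. -267.  104.] tool z [ 0.39  0.25 -0.89]
15 [ 1.52  0.97 -1.19  2.19  1.19  0.47  1.47] [ 438. -267.  105.] tool z [ 0.42  0.2  -0.88]
[[-0.01 -0.01 -0.02  0.    0.   -0.11]
 [-0.02 -0.02 -0.05  0.01  0.01 -0.21]
 [-0.02 -0.02 -0.07  0.02  0.01 -0.32]
 [-0.03 -0.03 -0.09  0.02  0.01 -0.43]
 [-0.04 -0.04 -0.11  0.03  0.02 -0.54]
 [-0.05 -0.05 -0.14  0.03  0.02 -0.65]
 [-0.06 -0.05 -0.16  0.04  0.02 -0.76]
 [-0.07 -0.06 -0.18  0.05  0.01 -0.87]
 [-0.07 -0.06 -0.18  0.05  0.01 -0.98]
 [-0.07 -0.06 -0.18  0.06  0.   -1.09]
 [-0.07 -0.06 -0.18  0.07 -0.   -1.2 ]
 [-0.07 -0.06 -0.18  0.08 -0.01 -1.31]
 [-0.07 -0.06 -0.18  0.09 -0.03 -1.42]
 [-0.07 -0.06 -0.18  0.1  -0.04 -1.53]
 [-0.07 -0.06 -0.18  0.12 -0.06 -1.63]
 [-0.07 -0.06 -0.18  0.13 -0.09 -1.74]]
shift cm [-0.07 -0.06 -0.18] turn [-0.117 -0.081  1.396] rack [-260.3    5.9] 103.9 F [ 0.4 -0.5 -0.5] q [ 1.26  0.77 -0.61  2.12 -0.46  0.31  1.5 ]
```

```bash
cat > path2.py <<'E'
from ik import *
from cell import ctrl
import sys
s=ctrl.read_state(); q=s['qpos'].copy(); E0=s['eef_pos']; R0=Ro.from_euler('xyz',s['tool_rot'])
T0,Q0=fk.fk(q,SG,P); dT=E0-T0
qe=np.array(eval(sys.argv[1]),float); qe=np.where(np.isnan(qe),q,qe); N=int(sys.argv[2])
for k in range(1,N+1):
    v=q+(qe-q)*k/N; T,Q=fk.fk(v,SG,P); T=T+dT*(1-k/N)
    print(np.r_[R0.inv().apply(T-E0)/10,(R0.inv()*Q).as_rotvec()].round(2).tolist(),T.round(0),Q.apply([0,0,1]).round(2))
print(q.round(2))
E
python3 path2.py "[np.nan]*4+[1.3,.45,.2]" 12
```

```text
[0.16, -1.65, -0.02, 0.05, 0.0, -0.03] [ 425. -267.   96.] [ 0.38  0.31 -0.87]
[0.08, -3.35, -0.12, 0.09, 0.0, -0.06] [ 410. -271.   89.] [ 0.33  0.3  -0.89]
[-0.26, -5.07, -0.31, 0.14, -0.0, -0.09] [ 396. -278.   81.] [ 0.29  0.28 -0.91]
[-0.86, -6.76, -0.59, 0.19, -0.01, -0.12] [ 382. -287.   74.] [ 0.25  0.25 -0.93]
[-1.72, -8.37, -0.97, 0.24, -0.03, -0.15] [ 369. -299.   68.] [ 0.22  0.22 -0.95]
[-2.83, -9.87, -1.43, 0.29, -0.06, -0.18] [ 358. -314.   63.] [ 0.18  0.18 -0.97]
[-4.18, -11.2, -1.97, 0.34, -0.09, -0.21] [ 348. -330.   58.] [ 0.16  0.13 -0.98]
[-5.74, -12.32, -2.6, 0.38, -0.12, -0.24] [ 341. -349.   55.] [ 0.13  0.08 -0.99]
[-7.48, -13.21, -3.29, 0.42, -0.17, -0.27] [ 336. -369.   53.] [ 0.12  0.02 -0.99]
[-9.38, -13.81, -4.05, 0.45, -0.21, -0.3] [ 333. -390.   53.] [ 0.11 -0.04 -0.99]
[-11.38, -14.11, -4.85, 0.48, -0.26, -0.34] [ 333. -412.   54.] [ 0.11 -0.1  -0.99]
[-13.44, -14.08, -5.68, 0.5, -0.32, -0.37] [ 337. -434.   57.] [ 0.12 -0.16 -0.98]
[ 1.26  0.77 -0.61  2.12 -0.46  0.31  1.5 ]
```

```bash
cat > wp.py <<'E'
from ik import *
from cell import ctrl
s=ctrl.read_state(); q=s['qpos'].copy(); E0=s['eef_pos']; R0=Ro.from_euler('xyz',s['tool_rot'])
pos=np.array([425,-275,130.])
for q5,q6,q7 in((.4,.45,1.2),(.9,.5,.8),(1.3,.5,.6),(1.3,.7,.6)):
    def f(v):
        T,_=fk.fk(v,SG,P); return np.concatenate([(T-pos)/20,.3*(v-q)[:4],[10*(v[4]-q5),10*(v[5]-q6),10*(v[6]-q7)]])
    v=least_squares(f,np.clip(q,LO+.04,HI-.04),bounds=(LO+.02,HI-.02)).x; T,Q=fk.fk(v,SG,P)
    print(v.round(2),T.round(0),Q.apply([0,0,1]).round(2),'row',(R0.inv().apply(T-E0)/10).round(1),(R0.inv()*Q).as_rotvec().round(2))
E
python3 wp.py
```

```text
[ 1.19  0.66 -0.73  2.09  0.4   0.45  1.2 ] [ 425. -275.  130.] [ 0.22  0.15 -0.96] row [ 0.  -0.1 -3.1] [ 0.28 -0.03 -0.69]
[ 1.12  0.64 -0.81  2.15  0.9   0.5   0.8 ] [ 425. -275.  130.] [ 0.18 -0.02 -0.98] row [ 0.  -0.1 -3.1] [ 0.44 -0.1  -0.89]
[ 1.09  0.63 -0.84  2.25  1.3   0.5   0.6 ] [ 425. -275.  130.] [ 0.23 -0.13 -0.97] row [ 0.  -0.1 -3.1] [ 0.51 -0.17 -1.15]
[ 1.02  0.66 -0.9   2.22  1.3   0.7   0.6 ] [ 425. -275.  130.] [ 0.14 -0.22 -0.97] row [ 0.  -0.1 -3.1] [ 0.65 -0.15 -1.21]
```

{"op": "step_arm", "data": {
  "commands": [0, 0, -0.6, 0.06, -0.01, -0.14, 0.4, 0, 0, -1.2, 0.11, -0.01, -0.28, 0.4, 0, 0, -1.8, 0.17, -0.02, -0.42, 0.4, 0, 0, -2.4, 0.22, -0.03, -0.56, 0.4, 0, -0.1, -3.1, 0.28, -0.03, -0.69, 0.4, 0, -0.1, -3.1, 0.36, -0.07, -0.79, 0.4, 0, -0.1, -3.1, 0.44, -0.1, -0.89, 0.4, 0, -0.1, -3.1, 0.51, -0.12, -1, 0.4, 0, -0.1, -3.1, 0.58, -0.14, -1.1, 0.4, 0, -0.1, -3.1, 0.65, -0.15, -1.21, 0.4]
}}

```text
clock: 10.6
eef_pos: [424.5, -273.9, 129.7]
tool_rot: [-2.969, 0.172, 2.987]
force: [0.1, -0.7, -0.4]
width: 33.7
gripper_force: 0.0
```

```bash
cat > wp2.py <<'E'
from ik import *
from cell import ctrl
import sys
s=ctrl.read_state(); q=s['qpos'].copy(); E0=s['eef_pos']; R0=Ro.from_euler('xyz',s['tool_rot']); print(q.round(2),E0.round(0))
x,y,z,psi,th=map(float,sys.argv[1:6])
for fl in(0,1):
    t=tgt(x,y,z,psi,th,fl); best=None
    for q0 in(q,np.array([1.2,1.02,-.83,2.23,2.13,.26,.61]),np.array([1.26,1.06,-.92,2.22,1.99,.34,-2.36])):
        v,e=ik(t,q0,reg=.003); print(fl,v.round(2),round(e,3))
    print('row',(R0.inv().apply(t[0]-E0)/10).round(2),(R0.inv()*t[1]).as_rotvec().round(2))
E
python3 wp2.py -250 15 105 .402 .5
```

```text
[ 0.46  0.52 -0.04  2.22  0.64  0.23  1.22] [ 425. -274.  130.]
0 [ 1.05  0.65 -0.38  2.2  -1.07  0.26  0.63] 0.017
0 [ 1.41  0.85 -1.    2.23  1.21  0.26 -1.63] 0.0
0 [ 1.5   0.98 -1.21  2.23  1.35  0.47 -1.76] 0.0
row [-1.3   2.85  2.27] [-0.49  0.47  2.56]
1 [ 1.41  0.85 -1.    2.23  1.21  0.26  1.51] 0.0
1 [ 1.5   0.97 -1.19  2.23  1.34  0.44  1.39] 0.0
1 [ 1.51  0.99 -1.22  2.23  1.36  0.48  1.38] 0.0
row [-1.3   2.85  2.27] [-0.35 -0.37 -0.5 ]
```

{"op": "step_arm", "data": {
  "commands": [-0.2, 0.4, 0.3, -0.05, -0.05, -0.07, 0.4, -0.4, 0.8, 0.6, -0.1, -0.1, -0.14, 0.4, -0.6, 1.2, 1, -0.15, -0.16, -0.21, 0.4, -0.8, 1.6, 1.3, -0.2, -0.21, -0.29, 0.4, -1, 2, 1.6, -0.25, -0.26, -0.36, 0.4, -1.1, 2.4, 2, -0.3, -0.32, -0.43, 0.4, -1.3, 2.8, 2.3, -0.35, -0.37, -0.5, 0.4, -1.3, 2.8, 2.3, -0.35, -0.37, -0.5, 0.4]
}}

```text
clock: 11.4
eef_pos: [443.6, -256.6, 102.6]
tool_rot: [3.138, 0.505, -2.753]
force: [-0.0, -0.0, -0.1]
width: 33.8
gripper_force: 0.0
```

```bash
python3 wp2.py -235 27.5 50 .402 .5
```

```text
[ 1.43  0.89 -1.02  2.23  1.31  0.28  1.42] [ 444. -257.  103.]
0 [ 1.46  1.15 -1.22  2.25  1.67  0.57 -2.01] 0.0
0 [ 1.46  1.15 -1.22  2.25  1.67  0.57 -2.01] 0.0
0 [ 1.31  0.96 -0.92  2.26  1.83  0.26 -2.22] 0.0
row [0.96 1.54 5.48] [0.01 0.   3.13]
1 [ 1.41  1.06 -1.1   2.25  1.7   0.44  1.07] 0.0
1 [ 1.31  0.96 -0.92  2.26  1.83  0.26  0.92] 0.0
1 [ 1.31  0.96 -0.92  2.26  1.84  0.26  0.91] 0.001
row [0.96 1.54 5.48] [-0.    0.01 -0.01]
```

{"op": "step_arm", "data": {
  "commands": [0.3, 0.5, 1.8, 0, 0, 0, 0.4, 0.6, 1, 3.6, 0, 0, 0, 0.4, 1, 1.5, 5.5, 0, 0.01, -0.01, 0.4, 1, 1.5, 5.5, 0, 0.01, -0.01, 0.4]
}}

```text
clock: 11.8
eef_pos: [455.6, -232.1, 50.1]
tool_rot: [-3.139, 0.494, -2.735]
force: [0.1, 0.1, -0.6]
width: 34.2
gripper_force: 0.0
```

```bash
python3 wp2.py -215 27.5 14 .402 .5
```

```text
[ 1.33  1.   -0.98  2.27  1.82  0.34  0.93] [ 456. -232.   50.]
0 [ 0.91  0.88 -0.33  2.24  4.01  0.26  1.83] 0.0
0 [ 1.42  1.26 -1.22  2.23  1.78  0.65 -2.08] 0.0
0 [ 1.28  1.06 -0.92  2.23  1.99  0.33 -2.36] 0.0
row [ 0.16 -0.25  4.01] [ 0.01 -0.   -3.14]
1 [ 1.32  1.1  -0.99  2.23  1.91  0.41  0.88] 0.0
1 [ 1.23  1.02 -0.83  2.24  2.14  0.26  0.62] 0.0
1 [ 1.22  1.02 -0.83  2.24  2.15  0.26  0.61] 0.0
row [ 0.16 -0.25  4.01] [-0.   -0.01  0.  ]
```

{"op": "step_arm", "data": {
  "commands": [0, -0.1, 1.3, 0, 0, 0, 0.4, 0.1, -0.2, 2.6, 0, 0, 0, 0.4, 0.2, -0.2, 4, 0, -0.01, 0, 0.4, 0.2, -0.2, 4, 0, -0.01, 0, 0.4]
}}

```text
clock: 12.2
eef_pos: [472.2, -229.4, 14.6]
tool_rot: [-3.138, 0.504, -2.737]
force: [-0.8, 0.2, -0.2]
width: 34.2
gripper_force: 0.0
```

```bash
python3 - <<'E'
from prof import *
from meas import amber
grab('side','s4.png');grab('top','t4.png');amber()
s=ctrl.read_state();d=dict(np.load('/tmp/side.npz')); W=pts(d).reshape(-1,3); c=d['image'].reshape(-1,3)
D=W[:,:2]-s['eef_pos'][:2]; a=D@X; b=D@Y
for z in range(0,180,15):
    m=(c.max(1)<75)&(abs(b)<60)&(a>-120)&(a<25)&(W[:,2]>=z)&(W[:,2]<z+15)
    if m.sum()>3: print(z,m.sum(),np.percentile(a[m],[50,90,99]).round(1))
im=cv2.imread('pics/s4.png');jm=cv2.imread('pics/t4.png')
cv2.imwrite('pics/c4.png',np.hstack([cv2.resize(im[150:390,110:350],(400,400)),cv2.resize(jm[180:420,250:490],(400,400))]))
print(s['eef_pos'],s['tool_rot'],rack(s['eef_pos']))
E
```

```text
top 289 (array([ 538.72146661, -199.43805544]), np.float64(1.3819380325553325)) [ 536. -201.   99.] side 613 (array([ 537.67730917, -199.66075624]), np.float64(0.960091049299372)) [ 533. -227.   97.] 
15 37 [-8.6 -3.6 -1.6]
30 49 [-12.6  -6.2  -4. ]
45 35 [-32.  -25.  -19.4]
60 130 [-40.7 -21.9 -16.7]
75 165 [-35.4 -25.  -20.3]
90 166 [-56.  -30.2 -26.2]
105 279 [-54.5 -37.7 -32.5]
120 370 [-77.9 -55.9 -49.9]
135 499 [-82.1 -49.6 -39.2]
150 567 [-83.3 -50.2 -40.7]
165 417 [-77.3 -56.1 -48. ]
[ 472.35750155 -229.62923761   15.76644368] [-3.13584241  0.50514627 -2.73569336] [-216.1   25.7]
```

View pics/c4.png

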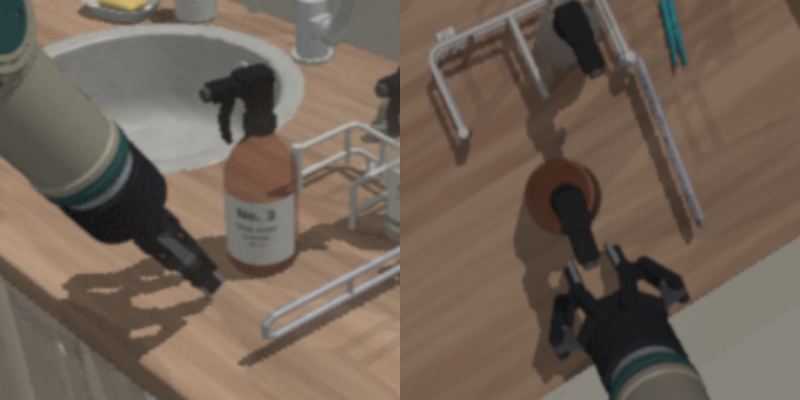

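The fingertips straddle amber's centre line low down: top crop tips at (572,268) and (613,250), bottle at (562,195). The gripper body is at least 15 mm behind the tips and the knuckles are well back. Pushing gently now, diagonally towards the bay line first.

{"op": "step_arm", "data": {
  "commands": [-0.88, 0.06, 0.48, 0, 0, 0, 0.4, -1.75, 0.13, 0.96, 0, 0, 0, 0.4, -2.63, 0.19, 1.45, 0, 0, 0, 0.4, -3.15, 0.19, 1.74, 0, 0, 0, 0.4, -3.68, 0.3, 2.02, 0, 0, 0, 0.4, -4.2, 0.45, 2.31, 0, 0, 0, 0.4, -4.73, 0.6, 2.6, 0, 0, 0, 0.4, -5.26, 0.74, 2.89, 0, 0, 0, 0.4, -5.78, 0.88, 3.18, 0, 0, 0, 0.4, -6.31, 1.02, 3.47, 0, 0, 0, 0.4]
}}

```text
clock: 13.3
eef_pos: [534.6, -192.8, 14.9]
tool_rot: [-3.135, 0.505, -2.737]
force: [-3.6, -3.4, 3.6]
width: 33.9
gripper_force: 2.7
```

```bash
cat > look.py <<'E'
from go import *
from meas import circ
def look(tag):
    grab('side','s_%s.png'%tag);grab('top','t_%s.png'%tag); s=ctrl.read_state()
    print('TCP rack',rack(s['eef_pos']),s['eef_pos'][2].round(1),s['tool_rot'].round(3),'F',s['force'].round(1),'q',s['qpos'].round(2),s['clock'])
    for n in('top','side'):
        d=dict(np.load('/tmp/%s.npz'%n)); W=pts(d); h=cv2.cvtColor(d['image'],cv2.COLOR_RGB2HSV)
        m=((h[...,0]<12)|(h[...,0]>172))&(h[...,1]>70)&(W[...,0]>480)&(W[...,0]<740)&(abs(W[...,1]+170)<110)
        for z0,z1 in((20,60),(60,110)):
            P=W[m&(W[...,2]>z0)&(W[...,2]<z1)][:,:2]
            if len(P)>25: c,e=circ(P,34.5); print(n,z0,len(P),rack(c),e.round(1))
E
python3 -c "
from look import *
look('5')"
```

```text
TCP rack [-143.4   36. ] 15.2 [-3.136  0.506 -2.736] F [-0.5 -0.5 -0.3] q [ 1.18  1.15 -1.05  2.18  1.93  0.5   0.77] 13.4
top 60 236 [-103.8   35.3] 1.3
side 60 484 [-107.4   35.2] 0.9
```

{"op": "step_arm", "data": {
  "commands": [-0.53, 0.16, 0.29, 0, 0, 0, 0.4, -1.05, 0.32, 0.58, 0, 0, 0, 0.4, -1.58, 0.48, 0.87, 0, 0, 0, 0.4, -2.1, 0.64, 1.16, 0, 0, 0, 0.4, -2.63, 0.78, 1.45, 0, 0, 0, 0.4, -3.15, 0.85, 1.74, 0, 0, 0, 0.4, -3.68, 0.85, 2.02, 0, 0, 0, 0.4, -4.2, 0.85, 2.31, 0, 0, 0, 0.4, -4.2, 0.85, 2.31, 0, 0, 0, 0.4]
}}

```text
clock: 14.3
eef_pos: [576.6, -164.9, 15.6]
tool_rot: [-3.136, 0.507, -2.735]
force: [-0.1, -0.6, -0.2]
width: 34.0
gripper_force: 0.4
```

```bash
python3 -c "
from look import *
look('6')
jm=cv2.imread('pics/t_6.png');im=cv2.imread('pics/s_6.png')
cv2.imwrite('pics/c6.png',np.hstack([cv2.resize(im[150:390,150:390],(400,400)),cv2.resize(jm[150:350,240:440],(400,400))]))"
```

```text
TCP rack [-95.7  44.5] 15.5 [-3.136  0.507 -2.736] F [-0.1  0.6 -0.3] q [ 1.09  1.16 -1.06  2.12  1.9   0.53  0.74] 14.4
top 60 222 [-56.7  44.8] 1.3
side 60 389 [-56.6  44. ] 1.0
```

View pics/c6.png

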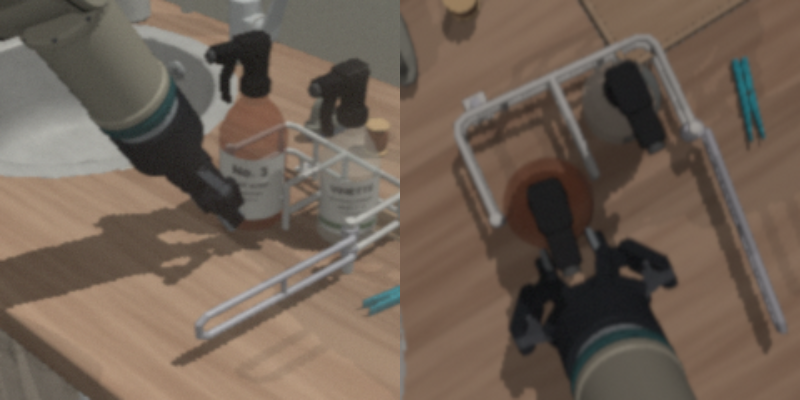

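Amber is upright, centred on the bay mouth between the left post (495,220) and the divider end (590,175). Pushing straight in.

{"op": "step_arm", "data": {
  "commands": [-0.53, 0, 0.29, 0, 0, 0, 0.4, -1.05, 0, 0.58, 0, 0, 0, 0.4, -1.58, 0, 0.87, 0, 0, 0, 0.4, -2.1, 0, 1.16, 0, 0, 0, 0.4, -2.63, 0, 1.45, 0, 0, 0, 0.4, -3.15, 0, 1.74, 0, 0, 0, 0.4, -3.68, 0, 2.02, 0, 0, 0, 0.4, -4.2, 0, 2.31, 0, 0, 0, 0.4, -4.4, 0, 2.42, 0, 0, 0, 0.4, -4.4, 0, 2.42, 0, 0, 0, 0.4]
}}

```text
clock: 15.4
eef_pos: [622.1, -145.6, 15.5]
tool_rot: [-3.136, 0.507, -2.736]
force: [-0.6, 0.1, -0.7]
width: 34.2
gripper_force: 0.4
```

```bash
python3 -c "
from look import *
look('7')"
```

```text
TCP rack [-45.7  44.4] 15.6 [-3.136  0.507 -2.736] F [ 0.1  0.4 -0.4] q [ 1.    1.17 -1.05  2.04  1.83  0.53  0.77] 15.5
top 60 228 [-6.  44.5] 1.4
side 60 319 [-7.9 44.7] 1.1
```

Now the last few mm, in 2 mm steps while watching the force.

{"op": "step_arm", "data": {
  "commands": [-0.18, 0, 0.1, 0, 0, 0, 0.4, -0.35, 0, 0.19, 0, 0, 0, 0.4, -0.53, 0, 0.29, 0, 0, 0, 0.4]
}}

```text
clock: 15.8
eef_pos: [624.0, -145.0, 14.0]
tool_rot: [-3.136, 0.5, -2.737]
force: [-14.7, -5.3, 4.1]
width: 34.6
gripper_force: 2.9
```

{"op": "step_arm", "data": {
  "commands": [-0.09, 0, 0.05, 0, 0, 0, 0.4, -0.18, 0, 0.1, 0, 0, 0, 0.4]
}}

```text
clock: 16.0
eef_pos: [623.9, -145.0, 12.6]
tool_rot: [-3.136, 0.496, -2.738]
force: [-19.2, -7.8, 6.4]
width: 34.5
gripper_force: 2.9
```

```bash
python3 -c "
from look import *
look('8')"
```

```text
TCP rack [-43.7  44.3] 12.4 [-3.136  0.496 -2.738] F [-15.2  -5.8   3. ] q [ 0.99  1.17 -1.05  2.03  1.82  0.54  0.78] 16.1
top 60 211 [-4.7 44.5] 1.4
side 60 314 [-6.4 44.5] 1.1
```

Force is about 16–20 N with the bottle no longer moving, so it is seated against the back rail. Backing straight out and lifting, closing the fingers once clear.

{"op": "step_arm", "data": {
  "commands": [0.7, 0, -0.4, 0, 0, 0, 0.4, 1.8, 0, -1, 0, 0, 0, 0.4, 3.2, 0, -1.8, 0, 0, 0, 0.4, 4.6, 0, -2.6, 0, 0, 0, 0.4, 6.3, 0, -3.5, 0, 0, 0, 0.2, 7.7, 0, -4.4, 0, 0, 0, 0, 8.3, 0, -6.2, 0, 0, 0, 0, 7.3, 0, -8.4, 0, 0, 0, 0, 6, 0, -11.2, 0, 0, 0, 0, 5, 0, -13, 0, 0, 0, 0]
}}

```text
clock: 17.1
eef_pos: [529.8, -184.9, 106.5]
tool_rot: [-3.135, 0.506, -2.737]
force: [-0.3, 0.2, -0.1]
width: 0.1
gripper_force: 0.0
```

```bash
python3 wp2.py -185 -130 105 .402 .5; python3 wp2.py -185 -130 105 .7 .5;python3 wp2.py -185 -130 38 .402 .5; python3 -c "
from look import *
look('9')
d=dict(np.load('/tmp/top.npz')); W=pts(d); h=cv2.cvtColor(d['image'],cv2.COLOR_RGB2HSV)
m=(h[...,1]<45)&(h[...,2]>110)&(W[...,2]>40)&(W[...,2]<60)
Q=(W[m][:,:2]-O)@np.c_[X,Y]; Q=Q[(Q[:,0]<-60)&(Q[:,1]<-40)&(Q[:,0]>-235)&(Q[:,1]>-130)]; print(np.polyfit(Q[:,0],Q[:,1],1),len(Q),Q[:,0].min(),Q[:,0].max())"
```

```text
[ 1.19  0.91 -1.05  2.18  1.56  0.37  0.99] [ 530. -185.  106.]
0 [ 0.88  0.84 -0.28  2.14  4.21  0.26  1.59] 0.142
0 [ 1.31  0.96 -0.94  1.8   0.63  0.47 -0.98] 0.0
0 [ 1.42  1.12 -1.22  1.8   1.02  0.67 -1.28] 0.0
row [  3.54 -17.44  -1.68] [-0.01 -0.01 -3.14]
1 [ 1.42  1.12 -1.22  1.8   1.02  0.67  1.86] 0.0
1 [ 1.42  1.12 -1.22  1.8   1.02  0.67  1.86] 0.0
1 [ 1.42  1.12 -1.22  1.8   1.02  0.67  1.86] 0.0
row [  3.54 -17.44  -1.68] [-0.01  0.01  0.  ]
[ 1.19  0.91 -1.05  2.18  1.56  0.37  0.99] [ 530. -185.  106.]
0 [ 1.28  0.99 -0.9   1.66  0.36  0.66 -0.44] 0.0
0 [ 1.36  1.09 -1.1   1.65  0.63  0.75 -0.66] 0.0
0 [ 1.4   1.16 -1.22  1.65  0.78  0.83 -0.77] 0.0
row [  3.54 -17.44  -1.68] [0.01 0.22 2.88]
1 [ 1.4   1.16 -1.22  1.65  0.78  0.83  2.37] 0.0
1 [ 1.4   1.16 -1.22  1.65  0.78  0.83  2.37] 0.0
1 [ 0.97  0.84 -0.32  1.66 -0.43  0.66 -2.91] 0.0
row [  3.54 -17.44  -1.68] [-0.15  0.01 -0.26]
[ 1.19  0.91 -1.05  2.18  1.56  0.37  0.99] [ 530. -185.  106.]
0 [ 0.88  0.94 -0.27  2.07  4.21  0.26  1.63] 0.112
0 [ 1.26  1.04 -0.84  1.81  0.7   0.36 -1.  ] 0.0
0 [ 1.42  1.25 -1.22  1.8   1.22  0.68 -1.38] 0.0
row [  6.79 -17.4    4.18] [-0.01 -0.01 -3.14]
1 [ 1.41  1.24 -1.2   1.8   1.2   0.65  1.77] 0.0
1 [ 1.42  1.25 -1.22  1.8   1.22  0.68  1.76] 0.0
1 [ 0.88  0.94 -0.27  2.07  4.21  0.26 -1.52] 0.112
row [  6.79 -17.4    4.18] [-0.01  0.01  0.  ]
TCP rack [-144.6   43.5] 107.8 [-3.131  0.508 -2.734] F [ 0.4  0.5 -0.5] q [ 1.19  0.91 -1.06  2.18  1.56  0.37  0.99] 17.2
top 60 184 [-3.5 44.5] 1.1
side 60 301 [-6.3 44.4] 1.1
[-6.95870759e-02 -1.01141055e+02] 316 -221.30287455283798 -60.35106276121887
```

{"op": "step_arm", "data": {
  "commands": [0.7, -3.5, -0.4, 0, 0, 0, 0, 1.4, -7, -0.7, 0, 0, 0, 0, 2.1, -10.5, -1, 0, 0, 0, 0, 2.8, -14, -1.3, 0, 0, 0, 0, 3.5, -17.4, -1.7, 0, 0, 0, 0, 3.5, -17.4, -1.7, 0, 0, 0, 0, 4.3, -17.4, 0, 0, 0, 0, 0, 5.2, -17.4, 1.6, 0, 0, 0, 0, 6.2, -17.4, 3.2, 0, 0, 0, 0, 6.8, -17.4, 4.2, 0, 0, 0, 0]
}}

```text
clock: 18.2
eef_pos: [560.8, -359.2, 33.1]
tool_rot: [-3.139, 0.503, -2.738]
force: [-0.4, 0.3, -0.9]
width: -0.4
gripper_force: 0.0
```

```bash
python3 -c "
from look import *
look('10')
jm=cv2.imread('pics/t_10.png');im=cv2.imread('pics/s_10.png')
cv2.imwrite('pics/c10.png',np.hstack([cv2.resize(im[150:390,180:420],(400,400)),cv2.resize(jm[150:390,250:490],(400,400))]))"
```

```text
TCP rack [-185.3 -128.1] 33.3 [-3.14   0.503 -2.738] F [-0.8 -0.4  0.1] q [ 1.36  1.17 -1.07  1.82  1.14  0.52  1.79] 18.3
top 60 189 [-3.3 44.5] 1.1
side 60 288 [-6.2 44.4] 1.2
```

View pics/c10.png

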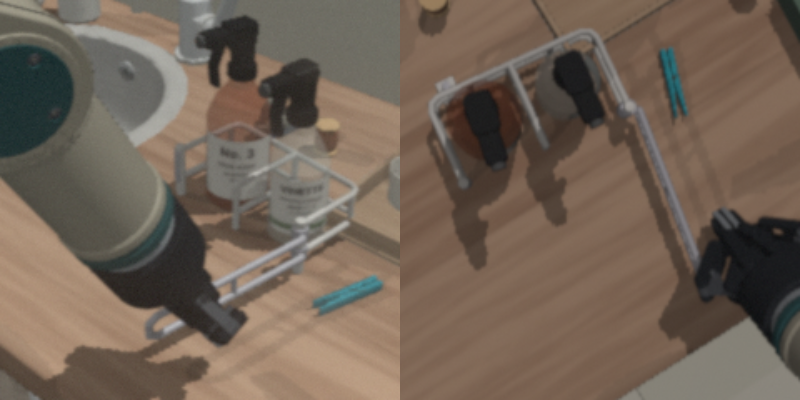

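Both bottles are racked: top crop amber (485,125), clear (570,80). The closed fingertips at (725,215) stand just outside the gate, and the peg at (672,80) is well clear. Now I swing the gate along its arc.

{"op": "step_arm", "data": {
  "commands": [-0.34, 0.5, -0.61, 0, 0, 0, 0, -0.25, 1.4, -0.66, 0, 0, 0, 0, -0.16, 2.4, -0.71, 0, 0, 0, 0, -0.08, 3.7, -0.75, 0, 0, 0, 0, 0, 5, -0.8, 0, 0, 0, 0, 0.1, 6.2, -0.85, 0, 0, 0, 0, -0.16, 7.7, -0.71, 0, 0, 0, 0, -0.43, 9.1, -0.56, 0, 0, 0, 0, -0.95, 10.4, -0.27, 0, 0, 0, 0, -1.48, 11.6, 0.02, 0, 0, 0, 0]
}}

```text
clock: 19.3
eef_pos: [529.6, -247.4, 44.0]
tool_rot: [-3.134, 0.506, -2.735]
force: [0.9, -1.3, -0.9]
width: -0.4
gripper_force: 0.5
```

```bash
cat >> look.py <<'E'
def gate():
    for n in('top','side'):
        d=dict(np.load('/tmp/%s.npz'%n)); W=pts(d); h=cv2.cvtColor(d['image'],cv2.COLOR_RGB2HSV)
        m=(h[...,1]<45)&(h[...,2]>100)&(W[...,2]>40)&(W[...,2]<58)
        Q=(W[m][:,:2]-O)@np.c_[X,Y]; r=np.hypot(Q[:,0]+50,Q[:,1]+88); k=(r<185)&(r>12)&(Q[:,0]<-54)&(Q[:,1]>-120); Q=Q[k]; r=r[k]
        a=np.arctan2(-(Q[:,0]+50),Q[:,1]+88)-np.arcsin(np.clip(10/r,0,1)); k=r>60
        print('gate',n,k.sum(),np.percentile(a[k],[10,50,90]).round(3) if k.sum() else '')
E
python3 -c "
from look import *
look('11'); gate()"
```

```text
TCP rack [-169.5  -11.1] 44.1 [-3.135  0.507 -2.731] F [-0.4  0.  -0.5] q [ 1.21  1.01 -0.91  2.1   1.6   0.28  1.12] 19.4
top 60 183 [-3.7 44.7] 1.1
side 60 305 [-6.2 44.3] 1.3
gate top 258 [0.793 0.816 0.837]
gate side 303 [-0.02   0.881  0.913]
```

{"op": "step_arm", "data": {
  "commands": [-0.7, 0.85, 0.39, 0, 0, 0, 0, -1.4, 1.7, 0.77, 0, 0, 0, 0, -2.1, 2.6, 1.16, 0, 0, 0, 0, -2.8, 3.4, 1.54, 0, 0, 0, 0, -3.59, 4.2, 1.98, 0, 0, 0, 0, -2.28, 4, 1.25, 0, 0, 0, 0, -1.4, 4, 0.77, 0, 0, 0, 0, -0.68, 4, 2.08, 0, 0, 0, 0, 0, 4, 3.4, 0, 0, 0, 0, 0, 4, 3.4, 0, 0, 0, 0]
}}

```text
clock: 20.4
eef_pos: [526.8, -206.3, 10.7]
tool_rot: [-3.139, 0.503, -2.741]
force: [-0.7, 0.1, 0.4]
width: 0.2
gripper_force: 0.0
```

```bash
python3 -c "
from look import *
look('12'); gate()"
```

```text
TCP rack [-155.3   25.9] 12.6 [-3.137  0.505 -2.738] F [1.3 0.3 0.2] q [ 1.19  1.13 -1.01  2.17  1.93  0.45  0.79] 20.5
top 60 199 [-4.2 44.4] 1.2
side 60 286 [-6.4 44.3] 1.1
gate top 234 [0.393 0.414 0.434]
gate side 292 [-0.018  0.456  0.488]
```

{"op": "step_arm", "data": {
  "commands": [-0.88, 0.2, 0.48, 0, 0, 0, 0, -1.75, 0.4, 0.96, 0, 0, 0, 0, -2.45, 0.7, 1.35, 0, 0, 0, 0, -3.15, 1, 1.74, 0, 0, 0, 0, -3.85, 1.3, 2.12, 0, 0, 0, 0, -4.55, 1.6, 2.5, 0, 0, 0, 0, -5.25, 1.9, 2.89, 0, 0, 0, 0, -5.96, 2.1, 3.28, 0, 0, 0, 0, -6.4, 2.3, 3.52, 0, 0, 0, 0, -6.75, 2.4, 3.71, 0, 0, 0, 0]
}}

```text
clock: 21.5
eef_pos: [590.8, -152.4, 12.5]
tool_rot: [-3.136, 0.506, -2.736]
force: [0.1, -2.3, -0.3]
width: -0.2
gripper_force: 0.4
```

{"op": "step_arm", "data": {
  "commands": [-0.13, 0, 0.07, 0, 0, 0, 0, -0.26, 0, 0.14, 0, 0, 0, 0]
}}

```text
clock: 21.7
eef_pos: [592.9, -151.3, 12.6]
tool_rot: [-3.137, 0.505, -2.737]
force: [-0.8, 1.2, 0.1]
width: -0.1
gripper_force: 0.4
```

```bash
python3 -c "
from look import *
look('13'); gate()"
```

```text
TCP rack [-74.5  50.5] 12.7 [-3.137  0.506 -2.736] F [-0.2  0.3 -0.3] q [ 1.04  1.16 -1.04  2.1   1.91  0.53  0.7 ] 21.8
top 60 196 [-4.  44.8] 1.3
side 60 312 [-6.4 44.5] 1.2
gate top 163 [0.007 0.027 0.045]
gate side 130 [-0.045  0.068  0.103]
```

Nearly shut. Pressing on in 2 mm steps until the stop is felt.

{"op": "step_arm", "data": {
  "commands": [-0.18, 0, 0.1, 0, 0, 0, 0, -0.35, 0, 0.19, 0, 0, 0, 0]
}}

```text
clock: 22.0
eef_pos: [596.6, -150.1, 12.6]
tool_rot: [-3.137, 0.505, -2.737]
force: [-1.1, 1.8, -0.1]
width: -0.2
gripper_force: 0.5
```

{"op": "step_arm", "data": {
  "commands": [-0.18, 0, 0.1, 0, 0, 0, 0, -0.35, 0, 0.19, 0, 0, 0, 0]
}}

```text
clock: 22.2
eef_pos: [598.7, -149.5, 11.5]
tool_rot: [-3.136, 0.501, -2.738]
force: [-8.1, -3.0, 1.0]
width: 0.1
gripper_force: 3.7
```

{"op": "step_arm", "data": {
  "commands": [-0.18, 0, 0.1, 0, 0, 0, 0, -0.18, 0, 0.1, 0, 0, 0, 0]
}}

```text
clock: 22.4
eef_pos: [599.3, -149.5, 10.6]
tool_rot: [-3.136, 0.499, -2.739]
force: [-8.2, -2.8, 1.0]
width: 0.0
gripper_force: 4.0
```

{"op": "step_arm", "data": {
  "commands": [0.5, 0, -0.3, 0, 0, 0, 0, 1.4, 0, -0.8, 0, 0, 0, 0, 3, 0, -1.6, 0, 0, 0, 0, 4.8, 0, -2.6, 0, 0, 0, 0, 6.6, 0, -3.6, 0, 0, 0, 0, 7.2, 0, -6, 0, 0, 0, 0, 6.6, 0, -9, 0, 0, 0, 0, 5.5, 0, -12, 0, 0, 0, 0, 5.5, 0, -13, 0, 0, 0, 0, 5.5, 0, -13, 0, 0, 0, 0]
}}

```text
clock: 23.4
eef_pos: [500.3, -191.9, 101.7]
tool_rot: [-3.132, 0.507, -2.735]
force: [-0.3, -0.5, 0.1]
width: -0.1
gripper_force: 0.0
```

```bash
python3 -c "
from look import *
look('14'); gate()
jm=cv2.imread('pics/t_14.png');im=cv2.imread('pics/s_14.png')
cv2.imwrite('pics/c14.png',np.hstack([cv2.resize(im[150:390,180:420],(400,400)),cv2.resize(jm[130:350,220:440],(400,400))]))"
```

```text
TCP rack [-175.7   50.3] 99.8 [-3.135  0.506 -2.736] F [-0.8 -0.3  0. ] q [ 1.22  0.89 -1.02  2.24  1.66  0.32  0.91] 23.5
top 60 194 [-3.5 44.5] 1.1
side 60 291 [-6.2 44.5] 1.1
gate top 138 [-0.029 -0.004  0.012]
gate side 220 [-0.028  0.029  0.062]
```

View pics/c14.png

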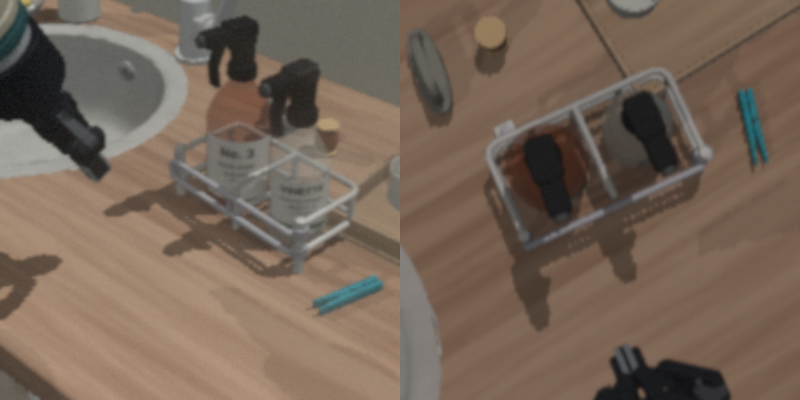

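The gate lies shut across the front from (525,240) to (705,155), with both bottles standing in their bays. The brush, reel and peg are where they were, and the arm is clear. Handing in.

```bash
python3 -c "
from cell import ctrl
print(ctrl.finish_job())"
```

```text
the job is handed in; nothing more can be done
None
```

The amber bottle was pushed upright all the way into the left bay, the gate was pushed shut to its stop, and I handed the job in at about 23.5 s with the arm clear of everything; no verdict came back.

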